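# Zero the batch counter through its covered reset well

## Robot

A 6-joint arm with a two-finger parallel gripper is mounted at the origin on a cart in front of the work surface, level with it; the furniture and walls round the work are solid. World frame = base frame: x ahead of the robot, y to its left, z up, the work surface at z = 0. Lengths are in mm, angles in degrees, forces in N, time in s.
With the tool pointing down it reaches from about 300 to 850 mm from the base axis. Payload 4.2 kg.
Tool frame: the origin (TCP) lies midway between the tips of the shut fingers; the grasp point (between the pads) lies 19 mm behind it; z points along the fingers, x is the direction in which the jaws open and shut, and the axes are right-handed (so a half turn about z gives the same grasp; the last joint's range is limited). The gripper opens to 91 mm and grips with 3 to 60 N. Pads are 32 mm wide; open, the fingers measure 118 mm over their backs; the gripper's body (76 mm by 178 mm) begins 60 mm behind the grasp point.
Start: joints at [70.302, 18.312, 89.639, -0, 72.044, -1.146], TCP at [182.951, 545.135, 213.976] pointing down, gripper open.
Joint ranges: [-177.97, 177.97], [-48.28, 115.42], [12.27, 149.76], [-77.06, 257.06], [2.81, 150.46], [-146.56, 146.56]. Speed limits (degrees/s): [147.25, 147.25, 180, 180, 180, 180].

## Interface

Orientations are given as [roll, pitch, yaw] about the fixed x, y, z axes, in that order (R = Rz(yaw) Ry(pitch) Rx(roll)).
In Python, from workcell import env gives the robot as it stands. The module is installed in compiled form; this text tells all that it offers.
- The arm moves only by the tool drive_tool, never from a script. Its argument "series" is a list of rows, each a list of 3 entries, a list of its own where there are three numbers: the closure, from 0 (fully open) to 1 (shut), then the shift along the tool's x, y, z in mm, then the turn, a rotation vector about the tool's x, y, z in rad. In form: [[gripper, [dx, dy, dz], [rx, ry, rz]], ...]. A call has exactly 5 rows; each row is the pose to reach, as a shift and turn from the pose commanded when the call began, along the tool's axes at that moment; what a row does not reach only later rows make up. A row lasts 1/10 s, in which the tool goes at most 50 mm and 8.59 degrees, less where a joint would pass 70% of its speed; a pose out of reach is approached as far as the arm can. A call with a gripper value outside its range is refused whole. The fingers move at their own pace and stop on an object; "squeeze" is the grip in N (left out, the last holds). Time passes only in rows, so rows that repeat a pose let the fingers close, or fill a call up. It gives the time, the measured TCP pose, the force and the opening at its end, in the units of the state.
- env.state(): the state, without advancing time (a new reading comes with each control period).
- env.grab_frame(name): name is "side" or "top" or "wrist"; returns a dict with "image" (480x640x3 uint8, red, green, blue), "K" (3x3 intrinsics, pixels), "origin" and "orientation" of the camera in the world. Camera axes: x right, y down, z forward; pixel columns grow to the right and rows downward; lengths in mm; the calibration is good to about 2 mm. A picture is of the moment at which its call begins. There is no depth.
- env.job_done(): hands the job in, once; it reports no verdict.
The state is a dict: "time_s": time; "qpos": joint angles; "qvel": joint speeds; "effort": joint torques, N m; "ee_pos": TCP position; "ee_rot": TCP orientation; "force": force on the tool from outside, world axes, zero at the start; "torque": the same for the moment, N m; "gripper_width": finger opening in mm.
Only numpy, scipy, OpenCV 4.12 (cv2) and the standard library are available. Lean on these libraries where they do the work, as an engineer would, in place of code of your own. Each camera call takes 0.05 s, during which the arm holds its last target.

## Task

Zero the batch counter for the next lot of tubes: push its sliding cover fully aside with a fingertip, reach down into the well, press the sunken reset key right down for a moment and let it spring back, then push the cover fully back over the well. Do not press the key of the totaliser beside it, and only push and press: lift nothing, and leave both units and the things lying around them where they are.

Things in the scene. Friction and masses are not known exactly. Their poses are not given: they have to be found in the camera images.
- batch_counter: Batch counter: grey box loose on rubber feet, 0.92 kg, 120 (x) x 160 (y) x 50 mm high (trim adds 3 mm all round). Origin: centre of its underside, z up, -x side toward the robot, turned up to 0.4 rad. Long dark display along the +x edge of its flat top; round well 52 mm across, 38 mm deep, centre (0, -35 mm); rails 5 mm high along y at x = -36, +36 mm guide the cover. The longer unit.
- cover_center (a point): Centre of the top of the sliding cover, a metal block 66 (x) x 68 (y) x 16 mm with ribs on top, lying on the counter's top over the well, 11 mm higher than the rails. Push its end faces (34 mm from this point along the counter's y, either way) with the fingertips 8 mm or so above the counter's top; it slides with about 1.5 to 2.5 N and stays where it is left.
- cover (a joint): Position of the cover in m: 0 = shut, over the well (cover centre at y = -35 mm in the counter's frame); 0.072 = fully open at its end stop (cover centre at y = +37 mm, well fully clear). Opens toward the counter's +y, the robot's left. Starts shut or up to 10 mm open.
- reset_key_top (a point): Centre of the top face of the reset key, at the middle of the round well: a round grey key 26 mm across whose top lies 18 mm below the counter's top (32 mm above the bench). The well leaves 13 mm round it; closed fingertips fit in. It goes straight down.
- reset_key (a joint): Travel of the reset key in m: 0 = up, 0.006 = right down. Spring: about 1.7 N to start, 5 N right down; springs back by itself.
- totaliser: Totaliser: grey box standing loose on rubber feet, 0.76 kg, 120 (x) x 110 (y) x 50 mm high, short dark display along its +x edge, no cover; an open square well 52 mm wide in the middle of its top with a key at the bottom. Origin: centre of its underside. It stands left or right of the batch counter. Not to be used.
- total_key (a joint): Travel of the totaliser's key in m: 0 = up, 0.006 = down. Must stay up.
- tube: Bystander: short black rubber tube, 27 mm thick, 59 mm long, lying in front of the batch counter. Origin: under its middle.
- battery: Bystander: battery 15 x 50 x 15 mm lying in front of the batch counter. Origin: under its middle.
- plug_gauge: Bystander: plug gauge 22 x 97 x 22 mm, lying in front of the totaliser. Origin: under its middle.
- stamp: Bystander: hand stamp 25 x 34 x 64 mm high with a wooden handle, standing near the front edge of the bench at the left. Origin: centre of its underside.

How it is judged:
By the outcome, as a careful person would: the job done as asked, in the order asked, and still so for the second after the job is handed in, with the robot touching nothing.
It also fails if it takes over 54 s, if anything falls off the work surface, if the arm or the gripper's body presses on something with over 40 N, if the wrist force passes 120 N, or if a joint passes its speed limit or range.

## Working session

There is one attempt and no reset: what is moved stays moved. The work goes in short steps, Python scripts to look and compute and a tool call to move; the robot and the scene stay as the last step left them, time stands still between calls to the robot, and variables do not carry over. Pictures are saved under pics/ and viewed, and the job is handed in when it is done.

Besides the shell and the picture viewer there is one more tool, called after "Call:" as name([rows], argument=value, ...), one row to a line, values as JSON. drive_tool: Moves the arm, as the interface text tells. Its arguments: {"type":"object","properties":{"series":{"type":"array","items":{"type":"array"}},"squeeze":{"type":"number"}},"required":["series"]}

```bash
mkdir -p pics; cat > h.py <<'E'
from workcell import env
import numpy as np, cv2, pickle
def grab(n,fn):
    f=env.grab_frame(n); pickle.dump(f,open(f'pics/{fn}.pkl','wb'))
    cv2.imwrite(f'pics/{fn}.png',f['image'][:,:,::-1]); return f
def crop(fn,x0,y0,x1,y1,s):
    f=pickle.load(open(f'pics/{fn}.pkl','rb'))['image'][y0:y1,x0:x1,::-1]
    cv2.imwrite(f'pics/{fn}_c{x0}_{y0}.png',cv2.resize(f,None,fx=s,fy=s,interpolation=cv2.INTER_CUBIC))
def Rm(f):
    o=np.array(f['orientation'],float)
    if o.shape==(3,3): return o
    from scipy.spatial.transform import Rotation as R
    return R.from_euler('xyz',o,degrees=True).as_matrix()
def px2w(f,u,v,z):
    d=Rm(f)@np.linalg.inv(f['K'])@np.array([u,v,1.]); o=np.array(f['origin'])
    return o+d*(z-o[2])/d[2]
def w2px(f,p):
    c=Rm(f).T@(np.array(p)-np.array(f['origin'])); q=f['K']@c; return q[:2]/q[2]
E
python3 - <<'E'
from h import *
print(env.state())
for n in ['top','side','wrist']:
    f=grab(n,n+'0'); print(n,f['K'],f['origin'],f['orientation'])
E
```

```text
{'time_s': 0.0, 'qpos': array([ 7.03018203e+01,  1.83526193e+01,  8.97055803e+01, -7.10969593e-04,
        7.20413259e+01, -1.14453264e+00]), 'qvel': array([ 0.02310713,  0.07274663, -0.01050739, -0.06845065,  0.03287096,
        0.05522633]), 'effort': array([ 3.26550500e-03, -4.12470889e+01, -2.31980485e+01,  7.31965899e-02,
        4.55380068e-02, -1.42082604e-04]), 'ee_pos': array([182.78753986, 544.66316691, 213.11604434]), 'ee_rot': array([-1.79998688e+02,  9.95192298e-02,  7.14465738e+01]), 'force': array([ 0.26652835, -0.12505373, -0.09128776]), 'torque': array([ 0.0017294 , -0.00861445,  0.01179837]), 'gripper_width': 91.47164516952647}
top [[495.29337532   0.         319.50047028]
 [  0.         495.29337532 237.29033271]
 [  0.           0.           1.        ]] [357.29552755  73.4512506  921.08637318] [-171.26395247    1.43271613  -90.74173142]
side [[589.79153691   0.         327.60081943]
 [  0.         589.79153691 234.22185873]
 [  0.           0.           1.        ]] [ 463.98116629 1021.94961227  510.65232478] [-115.28652378   -0.91224288 -179.47308675]
wrist [[361.33615746   0.         320.82210088]
 [  0.         361.33615746 245.732466  ]
 [  0.           0.           1.        ]] [110.13679663 568.03573088 383.94108058] [1.64158852e+02 1.25404807e-01 7.14877088e+01]
```

View pics/top0.png

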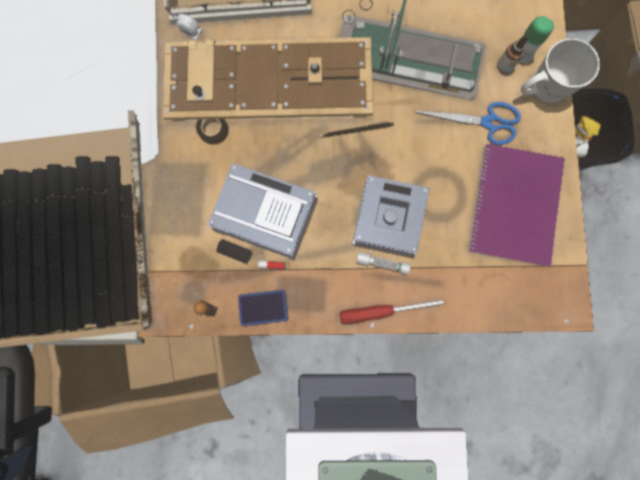

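View pics/side0.png

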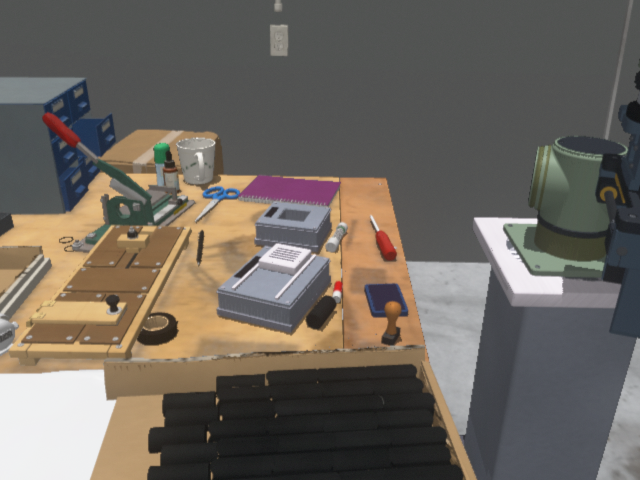

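```bash
python3 -c "
from h import *
crop('top0',190,150,450,290,3)
crop('side0',205,190,355,340,4)"
```

```text
(no output)
```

View pics/top0_c190_150.png

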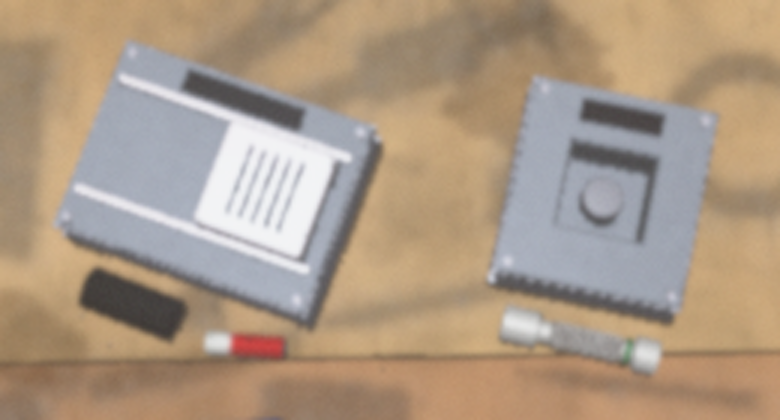

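View pics/side0_c205_190.png

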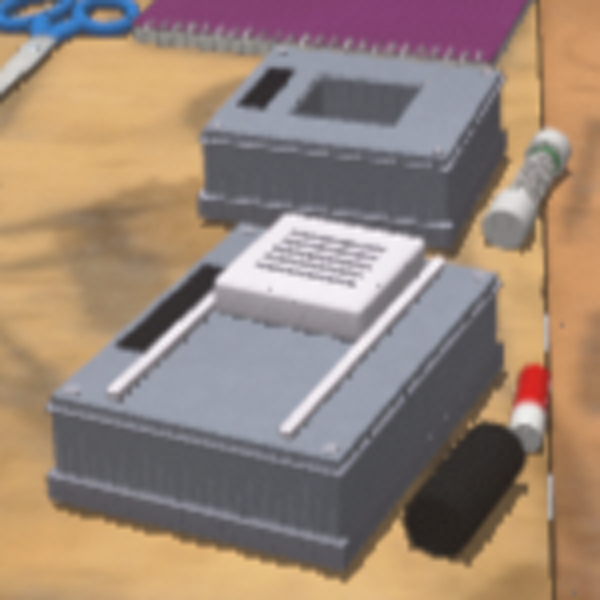

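```bash
cat > fit.py <<'E'
from h import *
from scipy.optimize import least_squares
T=pickle.load(open('pics/top0.pkl','rb'));S=pickle.load(open('pics/side0.pkl','rb'))
t=lambda u,v:(190+u/3,150+v/3); s=lambda u,v:(205+u/4,190+v/4)
for nm,p,z in [('scr TL',(133,52),50),('scr TR',(362,132),50),('scr BR',(297,300),50),('scr BL',(66,216),50),
 ('rail uL',(121,77),55),('rail uR',(350,158),55),('rail lL',(77,188),55),('rail lR',(308,270),55),
 ('cov TL',(232,120),66),('cov TR',(337,157),66),('cov BR',(298,258),66),('cov BL',(195,218),66),
 ('tot',(546,88),50),('tot',(706,120),50),('tot',(673,298),50),('tot',(507,261),50)]:
    print(nm,px2w(T,*t(*p),z).round(1))
for nm,p,z in [('scr L far',(72,390),50),('scr near',(333,448),50),('scr R',(485,279),50),
 ('rail fL',(115,392),55),('rail nL',(288,432),55),('rail nR',(437,262),55),
 ('cov a',(216,285),66),('cov b',(352,315),66),('cov c',(424,243),66),('cov d',(290,215),66)]:
    print('S',nm,px2w(S,*s(*p),z).round(1))
E
python3 fit.py
```

```text
scr TL [623.4 247.5  50. ]
scr TR [570.8 108.4  50. ]
scr BR [469.5 148.   50. ]
scr BL [522.5 286.5  50. ]
rail uL [606.4 253.6  55. ]
rail uR [553.8 115.6  55. ]
rail lL [538.5 279.   55. ]
rail lR [486.6 141.   55. ]
cov TL [575.6 184.8  66. ]
cov TR [552.  122.7  66. ]
cov BR [492.2 145.9  66. ]
cov BL [517.  206.4  66. ]
tot [595.9  -2.8  50. ]
tot [574.2 -97.8  50. ]
tot [467.2 -73.6  50. ]
tot [490.8  23.3  50. ]
S scr L far [623.5 244.   50. ]
S scr near [521.2 282.1  50. ]
S scr R [467.  146.9  50. ]
S rail fL [605.4 253.3  55. ]
S rail nL [537.9 279.7  55. ]
S rail nR [487.2 141.9  55. ]
S cov a [574.6 186.7  66. ]
S cov b [518.6 209.6  66. ]
S cov c [492.6 146.2  66. ]
S cov d [550.4 122.2  66. ]
```

Call:
drive_tool([
  [1, [-15, 22, 0], [0, 0, 0]],
  [1, [-40, 58, 0], [0, 0, 0]],
  [1, [-68, 99, 0], [0, 0, 0]],
  [1, [-96, 140, 0], [0, 0, 0]],
  [1, [-124, 181, 0], [0, 0, 0]],
], squeeze=30)

```text
time_s: 0.65
ee_pos: [315.7, 368.3, 213.8]
ee_rot: [180.0, 0.0, 71.5]
force: [0.9, -0.2, -0.8]
gripper_width: 54.1
```

Call:
drive_tool([
  [1, [-28, 41, 0], [0, 0, 0]],
  [1, [-56, 82, 0], [0, 0, 0]],
  [1, [-84, 123, 0], [0, 0, 0]],
  [1, [-108, 158, 0], [0, 0, 0]],
  [1, [-124, 181, 0], [0, 0, 0]],
])

```text
time_s: 1.15
ee_pos: [448.5, 192.4, 213.8]
ee_rot: [180.0, 0.0, 71.3]
force: [-0.7, 1.2, -0.1]
gripper_width: 13.9
```

Call:
drive_tool([
  [1, [-20, 30, 0], [0, 0, 0.01]],
  [1, [-40, 60, 15], [0, 0, 0.02]],
  [1, [-52, 80, 35], [0, 0, 0.039]],
  [1, [-60, 90, 55], [0, 0, 0.039]],
  [1, [-60, 90, 55], [0, 0, 0.039]],
])

```text
time_s: 1.65
ee_pos: [512.2, 107.7, 156.2]
ee_rot: [-179.7, 0.2, 69.1]
force: [0.4, 0.5, 0.4]
gripper_width: 0.2
```

```bash
python3 - <<'E'
from h import *
s=env.state(); print({k:np.round(s[k],2) for k in ['time_s','ee_pos','ee_rot','force','gripper_width','qpos']})
grab('wrist','w1');grab('side','s1');s=env.state();print(s['ee_pos'],s['ee_rot'])
E
```

```text
{'time_s': np.float64(1.65), 'ee_pos': array([512.21, 107.69, 156.16]), 'ee_rot': array([-179.7 ,    0.19,   69.07]), 'force': array([0.4 , 0.54, 0.45]), 'gripper_width': np.float64(0.16), 'qpos': array([ 1.0620e+01,  1.6470e+01,  1.0121e+02, -1.0000e-02,  6.2680e+01,
       -5.8450e+01])}
[513.1399455  109.48060099 158.89727813] [-1.79931300e+02  8.72497712e-03  6.91823336e+01]
```

View pics/w1.png

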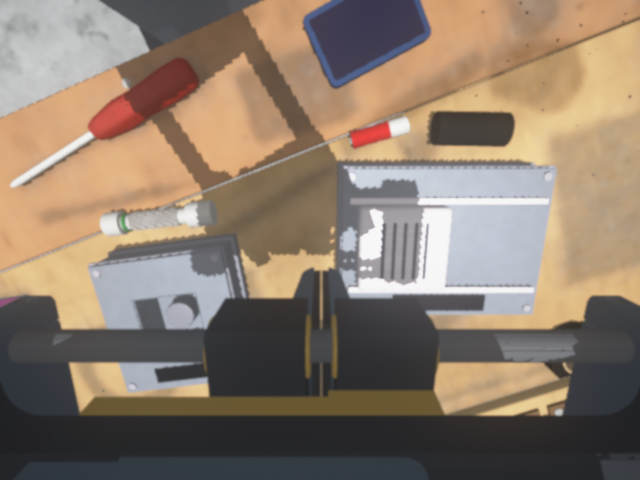

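View pics/s1.png

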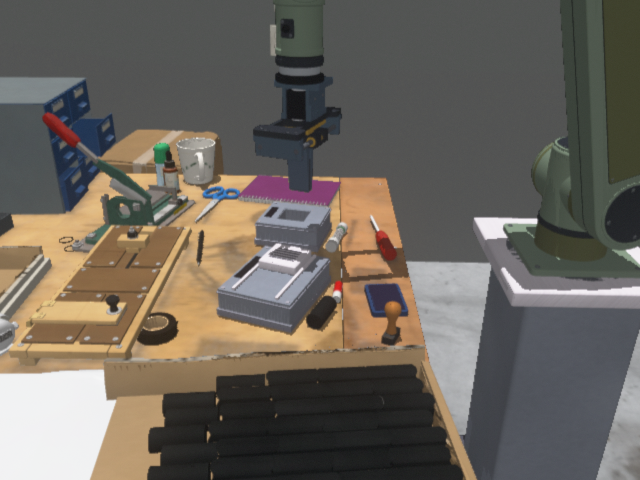

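Call:
drive_tool([
  [1, [0, 0, 25], [0, 0, 0]],
  [1, [0, 0, 55], [0, 0, 0]],
  [1, [0, 0, 80], [0, 0, 0]],
  [1, [0, 0, 95], [0, 0, 0]],
  [1, [0, 0, 100], [0, 0, 0]],
])

```text
time_s: 2.25
ee_pos: [512.8, 110.3, 58.7]
ee_rot: [-179.9, 0.0, 69.3]
force: [0.3, 1.0, 0.8]
gripper_width: 0.2
```

Call:
drive_tool([
  [1, [0, 0, 0], [0, 0, 0]],
  [1, [2, 0, 0], [0, 0, 0]],
  [1, [4, 0, 0], [0, 0, 0]],
  [1, [6, 0, 0], [0, 0, 0]],
  [1, [8, 0, 0], [0, 0, 0]],
])

```text
time_s: 2.75
ee_pos: [516.7, 117.1, 59.5]
ee_rot: [179.9, -0.0, 69.2]
force: [-0.3, 0.7, 0.4]
gripper_width: 0.1
```

```bash
python3 - <<'E'
from h import *
s=env.state(); print({k:np.round(s[k],2) for k in ['time_s','ee_pos','ee_rot','force','gripper_width']})
grab('wrist','w2');grab('side','s2');crop('s2',205,140,355,290,4)
E
```

```text
{'time_s': np.float64(2.75), 'ee_pos': array([516.71, 117.08,  59.48]), 'ee_rot': array([ 1.7995e+02, -4.0000e-02,  6.9210e+01]), 'force': array([-0.26,  0.67,  0.4 ]), 'gripper_width': np.float64(0.15)}
```

View pics/w2.png

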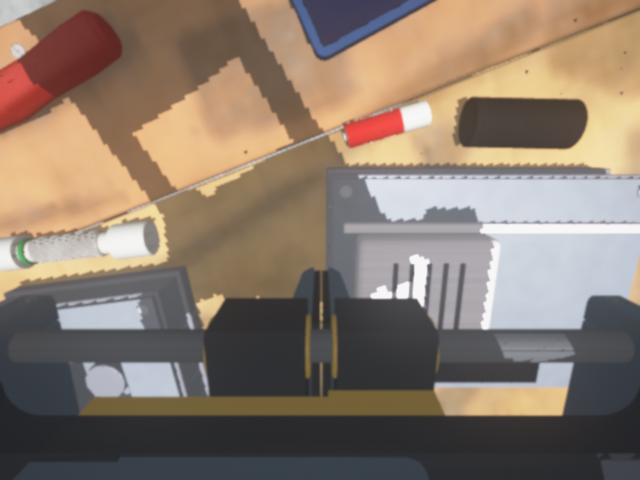

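View pics/s2_c205_140.png

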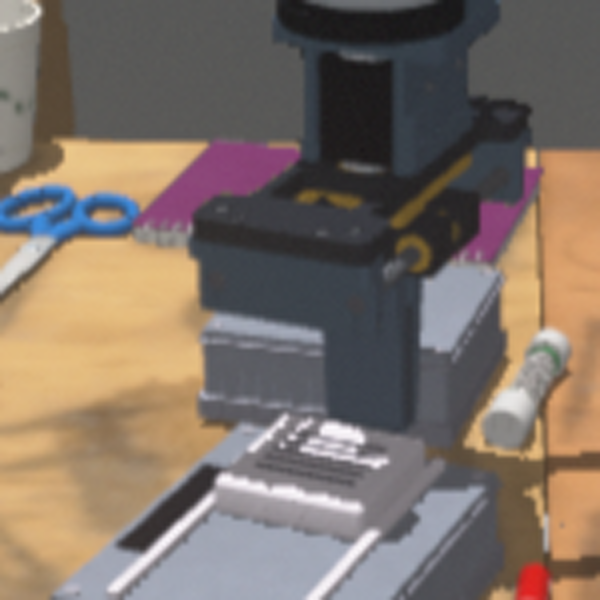

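Call:
drive_tool([
  [1, [2, 0, 0], [0, 0, 0]],
  [1, [4, 0, 0], [0, 0, 0]],
  [1, [6, 0, 0], [0, 0, 0]],
  [1, [8, 0, 0], [0, 0, 0]],
  [1, [10, 0, 0], [0, 0, 0]],
])

```text
time_s: 3.35
ee_pos: [519.8, 126.0, 58.9]
ee_rot: [-180.0, 0.0, 69.2]
force: [-0.3, -2.0, 0.1]
gripper_width: 0.5
```

Call:
drive_tool([
  [1, [2, 0, 0], [0, 0, 0]],
  [1, [4, 0, 0], [0, 0, 0]],
  [1, [6, 0, 0], [0, 0, 0]],
  [1, [8, 0, 0], [0, 0, 0]],
  [1, [10, 0, 0], [0, 0, 0]],
])

```text
time_s: 3.85
ee_pos: [523.4, 135.6, 58.9]
ee_rot: [-180.0, 0.0, 69.2]
force: [-1.6, -1.3, -0.4]
gripper_width: 0.5
```

```bash
python3 - <<'E'
from h import *
s=env.state(); print({k:np.round(s[k],2) for k in ['time_s','ee_pos','ee_rot','force','gripper_width']})
grab('side','s3');crop('s3',205,140,355,340,3)
E
```

```text
{'time_s': np.float64(3.85), 'ee_pos': array([523.45, 135.6 ,  58.91]), 'ee_rot': array([-180.  ,    0.  ,   69.21]), 'force': array([-1.6 , -1.27, -0.43]), 'gripper_width': np.float64(0.55)}
```

View pics/s3_c205_140.png

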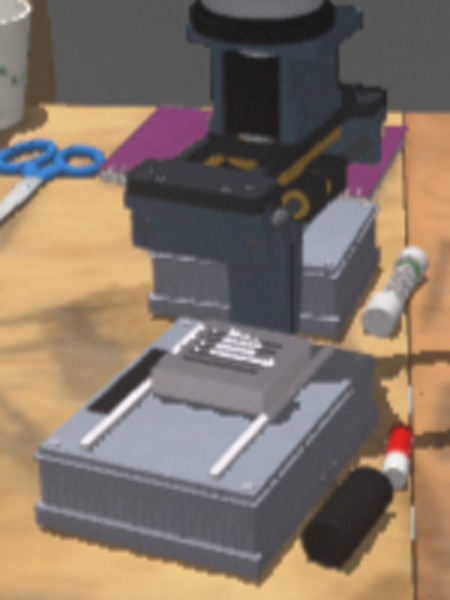

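```bash
cat > cf.py <<'E'
from h import *
C=np.array([546.4,197.3]);ey=np.array([.355,.935]);ex=np.array([.935,-.355])
def cf(p): d=np.array(p)[:2]-C; return np.round([d@ex,d@ey],1)
E
python3 - <<'E'
from cf import *
crop('s3',240,230,330,290,8)
print(cf(env.state()['ee_pos']))
E
```

```text
[  0.4 -65.5]
```

View pics/s3_c240_230.png

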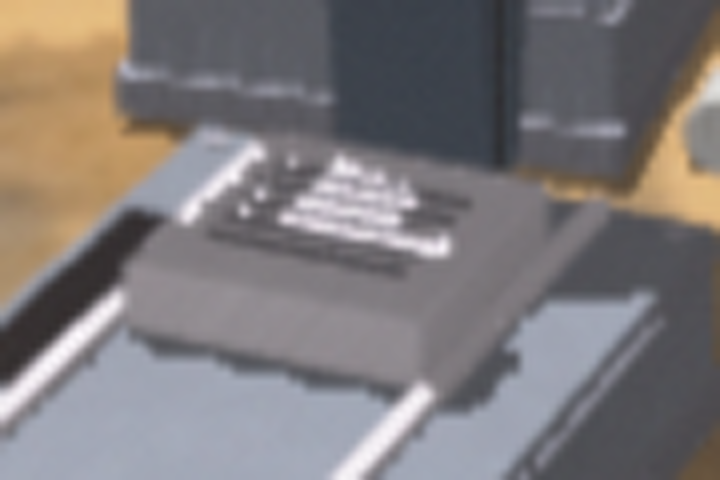

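```bash
python3 - <<'E'
from cf import *
f=pickle.load(open('pics/s3.pkl','rb'))
for p in [(125,263),(425,320)]: print(cf(px2w(f,240+p[0]/8,230+p[1]/8,66)))
for p in [(20+0,0)]: pass
f=pickle.load(open('pics/side0.pkl','rb'))
for p in [(216,285),(352,315)]: print(cf(px2w(f,205+p[0]/4,190+p[1]/4,66)))
E
```

```text
[32.5  7.1]
[-32.2   5.3]
[30.1  0.1]
[-30.3   1.6]
```

Call:
drive_tool([
  [1, [5, 0, 0], [0, 0, 0]],
  [1, [11, 0, 0], [0, 0, 0]],
  [1, [17, 0, 0], [0, 0, 0]],
  [1, [22, 0, 0], [0, 0, 0]],
  [1, [25, 0, 0], [0, 0, 0]],
])

```text
time_s: 4.4
ee_pos: [532.5, 159.6, 58.9]
ee_rot: [180.0, -0.0, 69.2]
force: [-0.3, -1.8, 1.0]
gripper_width: 0.5
```

Call:
drive_tool([
  [1, [5, 0, 0], [0, 0, 0]],
  [1, [11, 0, 0], [0, 0, 0]],
  [1, [17, 0, 0], [0, 0, 0]],
  [1, [22, 0, 0], [0, 0, 0]],
  [1, [25, 0, 0], [0, 0, 0]],
])

```text
time_s: 4.9
ee_pos: [541.3, 182.8, 58.9]
ee_rot: [-180.0, -0.0, 69.2]
force: [0.5, -2.8, 0.5]
gripper_width: 0.4
```

```bash
python3 - <<'E'
from cf import *
s=env.state(); print({k:np.round(s[k],2) for k in ['time_s','ee_pos','ee_rot','force','gripper_width']}, cf(s['ee_pos']))
grab('side','s4');crop('s4',205,200,335,340,5)
E
```

```text
{'time_s': np.float64(4.9), 'ee_pos': array([541.34, 182.83,  58.92]), 'ee_rot': array([-1.800e+02, -1.000e-02,  6.923e+01]), 'force': array([ 0.52, -2.81,  0.48]), 'gripper_width': np.float64(0.42)} [  0.4 -15.3]
```

View pics/s4_c205_200.png

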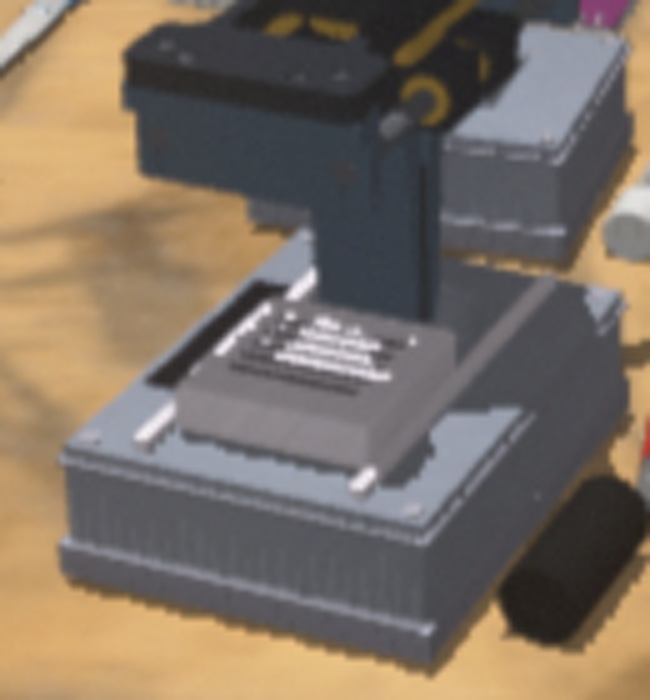

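```bash
python3 - <<'E'
from cf import *
f=pickle.load(open('pics/s4.pkl','rb'))
for p in [(178,395),(368,432)]: print(cf(px2w(f,205+p[0]/5,200+p[1]/5,66)))
for p in [(88,437),(414,512)]: print(px2w(f,205+p[0]/5,200+p[1]/5,50))
E
```

```text
[29.3 62. ]
[-33.2  59.6]
[624.18175416 243.6842912   50.        ]
[521.80834566 283.21902737  50.        ]
```

Call:
drive_tool([
  [1, [2, 0, 0], [0, 0, 0]],
  [1, [4, 0, 0], [0, 0, 0]],
  [1, [6, 0, 0], [0, 0, 0]],
  [1, [7, 0, 0], [0, 0, 0]],
  [1, [8, 0, 0], [0, 0, 0]],
])

```text
time_s: 5.45
ee_pos: [544.0, 189.8, 59.0]
ee_rot: [-180.0, -0.0, 69.2]
force: [-0.8, -1.9, -0.3]
gripper_width: 0.4
```

Call:
drive_tool([
  [1, [0.5, 0, 0], [0, 0, 0]],
  [1, [1, 0, 0], [0, 0, 0]],
  [1, [1.5, 0, 0], [0, 0, 0]],
  [1, [2, 0, 0], [0, 0, 0]],
  [1, [2.5, 0, 0], [0, 0, 0]],
])

```text
time_s: 5.95
ee_pos: [544.7, 191.8, 58.9]
ee_rot: [-180.0, 0.0, 69.2]
force: [-0.6, -3.3, 0.5]
gripper_width: 0.1
```

Call:
drive_tool([
  [1, [0.2, 0, 0], [0, 0, 0]],
  [1, [0.4, 0, 0], [0, 0, 0]],
  [1, [0.6, 0, 0], [0, 0, 0]],
  [1, [0.8, 0, 0], [0, 0, 0]],
  [1, [0.8, 0, 0], [0, 0, 0]],
])

```text
time_s: 6.45
ee_pos: [544.7, 191.9, 58.9]
ee_rot: [-180.0, 0.1, 69.2]
force: [-1.7, -5.4, 2.1]
gripper_width: 0.6
```

```bash
python3 - <<'E'
from cf import *
s=env.state(); print({k:np.round(s[k],2) for k in ['time_s','ee_pos','ee_rot','force','gripper_width']}, cf(s['ee_pos']))
grab('side','s5');crop('s5',205,200,335,340,5)
E
```

```text
{'time_s': np.float64(6.45), 'ee_pos': array([544.73, 191.86,  58.93]), 'ee_rot': array([-1.7998e+02,  1.1000e-01,  6.9240e+01]), 'force': array([-1.72, -5.43,  2.12]), 'gripper_width': np.float64(0.62)} [ 0.4 -5.7]
```

View pics/s5_c205_200.png

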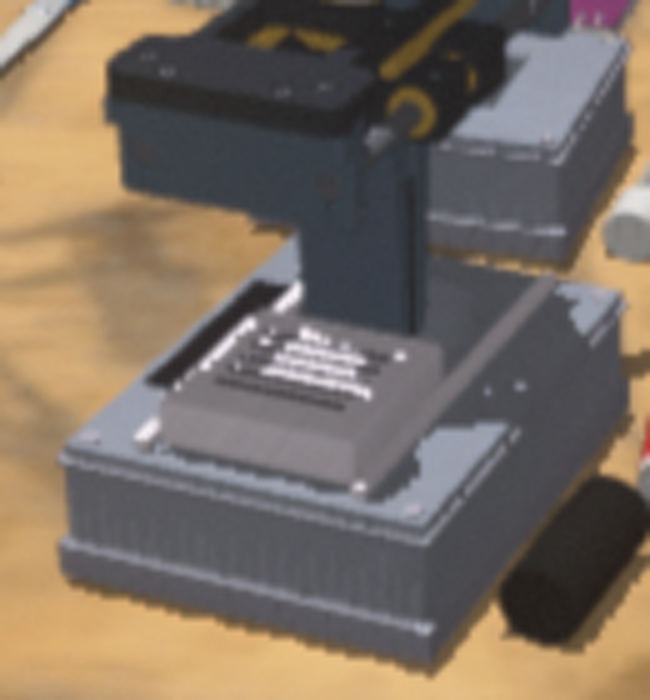

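Call:
drive_tool([
  [1, [-4, 0, 0], [0, 0, 0]],
  [1, [-12, 0, 0], [0, 0, 0]],
  [1, [-22, 0, 0], [0, 0, 0]],
  [1, [-30, -0.4, 0], [0, 0, 0]],
  [1, [-30, -0.4, 0], [0, 0, 0]],
])

```text
time_s: 7.0
ee_pos: [533.5, 163.9, 59.0]
ee_rot: [-180.0, 0.0, 69.1]
force: [-0.4, 0.2, 0.4]
gripper_width: 0.0
```

```bash
python3 - <<'E'
from cf import *
s=env.state(); print({k:np.round(s[k],2) for k in ['time_s','ee_pos','ee_rot','force','gripper_width']}, cf(s['ee_pos']))
grab('side','s6');crop('s6',205,200,335,340,5)
grab('wrist','w6')
grab('top','t6');crop('t6',190,150,450,290,3)
E
```

```text
{'time_s': np.float64(7.0), 'ee_pos': array([533.48, 163.89,  59.  ]), 'ee_rot': array([-1.7997e+02,  1.0000e-02,  6.9140e+01]), 'force': array([-0.42,  0.22,  0.4 ]), 'gripper_width': np.float64(0.01)} [ -0.2 -35.8]
```

View pics/s6_c205_200.png

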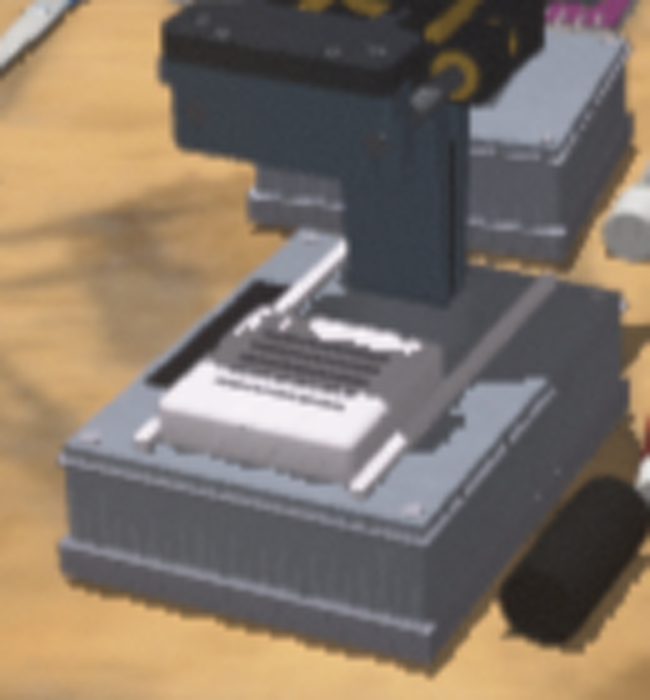

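View pics/w6.png

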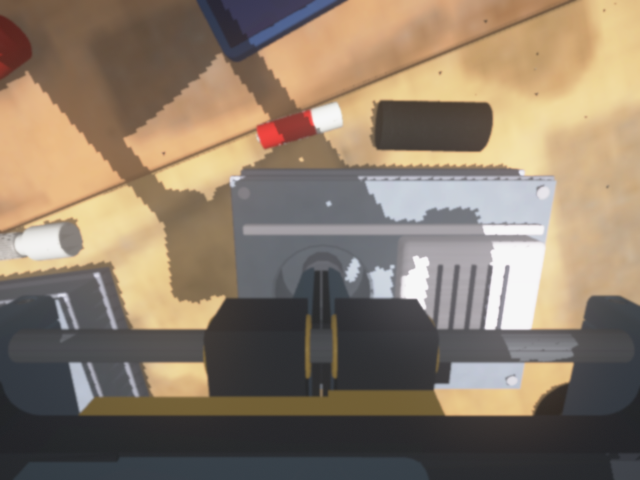

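View pics/t6_c190_150.png

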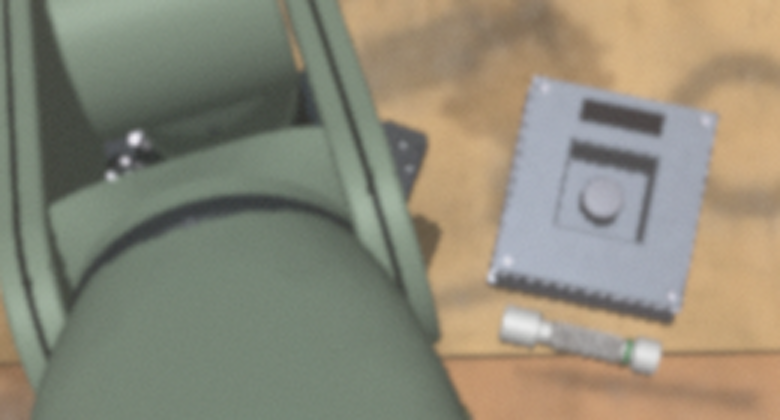

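Call:
drive_tool([
  [1, [0.6, 0, 5], [0, 0, 0]],
  [1, [0.6, 0, 12], [0, 0, 0]],
  [1, [0.6, 0, 18], [0, 0, 0]],
  [1, [0.6, 0, 22], [0, 0, 0]],
  [1, [0.6, 0, 24], [0, 0, 0]],
])

```text
time_s: 7.65
ee_pos: [534.0, 165.5, 34.1]
ee_rot: [-179.9, 0.0, 69.2]
force: [0.1, 0.6, -0.4]
gripper_width: 0.1
```

Call:
drive_tool([
  [1, [0, 0, 1], [0, 0, 0]],
  [1, [0, 0, 2], [0, 0, 0]],
  [1, [0, 0, 3], [0, 0, 0]],
  [1, [0, 0, 4], [0, 0, 0]],
  [1, [0, 0, 4], [0, 0, 0]],
])

```text
time_s: 8.15
ee_pos: [534.5, 165.5, 31.2]
ee_rot: [180.0, -0.0, 69.2]
force: [0.6, -0.3, 2.0]
gripper_width: 0.6
```

Call:
drive_tool([
  [1, [0, 0, 1], [0, 0, 0]],
  [1, [0, 0, 2], [0, 0, 0]],
  [1, [0, 0, 3], [0, 0, 0]],
  [1, [0, 0, 3.5], [0, 0, 0]],
  [1, [0, 0, 3.5], [0, 0, 0]],
])

```text
time_s: 8.65
ee_pos: [534.5, 165.6, 27.6]
ee_rot: [180.0, -0.0, 69.2]
force: [-0.2, 0.4, 2.9]
gripper_width: 0.5
```

Key is travelling (2.9 N at z 27.6); continue to the bottom.

Call:
drive_tool([
  [1, [0, 0, 0.5], [0, 0, 0]],
  [1, [0, 0, 1], [0, 0, 0]],
  [1, [0, 0, 1.5], [0, 0, 0]],
  [1, [0, 0, 2], [0, 0, 0]],
  [1, [0, 0, 2], [0, 0, 0]],
])

```text
time_s: 9.15
ee_pos: [534.6, 165.5, 26.2]
ee_rot: [180.0, -0.0, 69.2]
force: [-2.3, -0.9, 8.6]
gripper_width: 0.4
```

Call:
drive_tool([
  [1, [0, 0, 0.3], [0, 0, 0]],
  [1, [0, 0, 0.6], [0, 0, 0]],
  [1, [0, 0, 0.9], [0, 0, 0]],
  [1, [0, 0, 1], [0, 0, 0]],
  [1, [0, 0, 1], [0, 0, 0]],
])

```text
time_s: 9.65
ee_pos: [534.6, 165.6, 26.1]
ee_rot: [180.0, -0.0, 69.2]
force: [-2.8, -0.7, 14.6]
gripper_width: 0.5
```

Call:
drive_tool([
  [1, [0, 0, -5], [0, 0, 0]],
  [1, [0, 0, -15], [0, 0, 0]],
  [1, [0, 0, -30], [0, 0, 0]],
  [1, [0, 0, -50], [0, 0, 0]],
  [1, [0, 0, -70], [0, 0, 0]],
])

```text
time_s: 10.15
ee_pos: [533.7, 165.3, 94.6]
ee_rot: [-179.9, 0.1, 69.2]
force: [-0.6, 0.6, 0.6]
gripper_width: 0.2
```

```bash
python3 - <<'E'
from cf import *
s=env.state(); print({k:np.round(s[k],2) for k in ['time_s','ee_pos','ee_rot','force','gripper_width']}, cf(s['ee_pos']))
grab('wrist','w7')
E
```

```text
{'time_s': np.float64(10.15), 'ee_pos': array([533.68, 165.26,  94.59]), 'ee_rot': array([-1.7991e+02,  6.0000e-02,  6.9210e+01]), 'force': array([-0.55,  0.56,  0.61]), 'gripper_width': np.float64(0.23)} [ -0.5 -34.5]
```

View pics/w7.png

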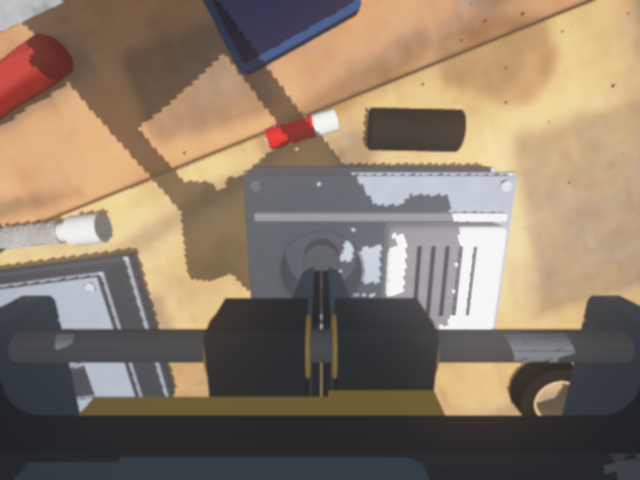

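Call:
drive_tool([
  [1, [15, 0, 0], [0, 0, 0]],
  [1, [45, 0, 0], [0, 0, 0]],
  [1, [80, 0, 0], [0, 0, 0]],
  [1, [110, 0, 0], [0, 0, 0]],
  [1, [125, 0, 0], [0, 0, 0]],
])

```text
time_s: 10.7
ee_pos: [578.8, 285.1, 92.6]
ee_rot: [-179.9, 0.0, 69.3]
force: [0.2, -0.2, 0.4]
gripper_width: 0.9
```

Call:
drive_tool([
  [1, [0, 0.5, 0], [0, 0, 0]],
  [1, [0, 0.5, 10], [0, 0, 0]],
  [1, [0, 0.5, 22], [0, 0, 0]],
  [1, [0, 0.5, 31], [0, 0, 0]],
  [1, [0, 0.5, 35], [0, 0, 0]],
])

```text
time_s: 11.2
ee_pos: [578.1, 280.8, 57.7]
ee_rot: [-179.9, 0.1, 69.2]
force: [0.2, -0.4, -0.4]
gripper_width: 0.5
```

```bash
python3 - <<'E'
from cf import *
s=env.state(); print({k:np.round(s[k],2) for k in ['time_s','ee_pos','ee_rot','force','gripper_width']}, cf(s['ee_pos']))
grab('wrist','w8');grab('side','s8');crop('s8',205,180,355,340,4)
E
```

```text
{'time_s': np.float64(11.2), 'ee_pos': array([578.1 , 280.82,  57.71]), 'ee_rot': array([-1.7988e+02,  1.3000e-01,  6.9150e+01]), 'force': array([ 0.25, -0.42, -0.4 ]), 'gripper_width': np.float64(0.49)} [-0.  89.3]
```

View pics/w8.png

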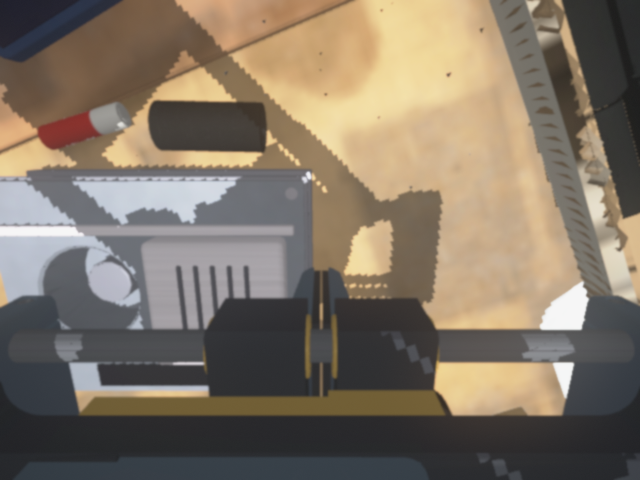

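View pics/s8_c205_180.png

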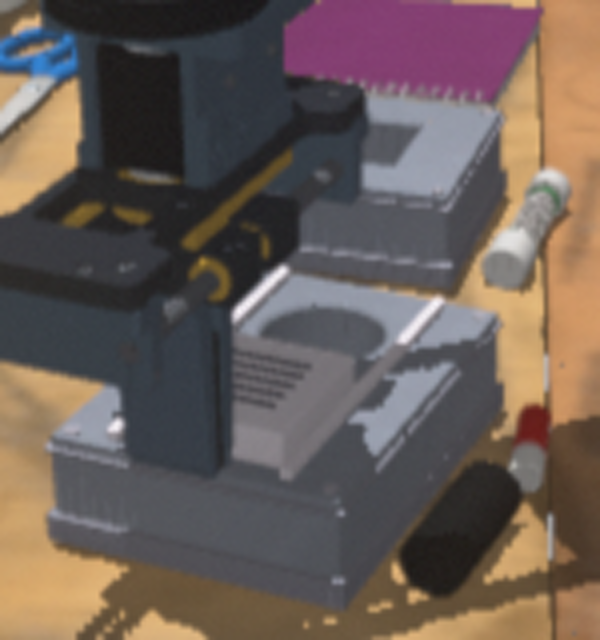

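Call:
drive_tool([
  [1, [-2, 0, -1], [0, 0, 0]],
  [1, [-4, 0, -1], [0, 0, 0]],
  [1, [-7, 0, -1], [0, 0, 0]],
  [1, [-10, 0, -1], [0, 0, 0]],
  [1, [-13, 0, -1], [0, 0, 0]],
])

```text
time_s: 11.8
ee_pos: [574.8, 270.3, 60.9]
ee_rot: [180.0, -0.1, 69.2]
force: [0.2, 1.4, -0.0]
gripper_width: 0.5
```

Call:
drive_tool([
  [1, [-4, 0, 0], [0, 0, 0]],
  [1, [-9, 0, 0], [0, 0, 0]],
  [1, [-15, 0, 0], [0, 0, 0]],
  [1, [-21, 0, 0], [0, 0, 0]],
  [1, [-27, 0, 0], [0, 0, 0]],
])

```text
time_s: 12.3
ee_pos: [565.0, 244.3, 60.7]
ee_rot: [180.0, -0.0, 69.2]
force: [0.0, 1.0, 1.5]
gripper_width: 0.2
```

Call:
drive_tool([
  [1, [-6, 0, 0], [0, 0, 0]],
  [1, [-12, 0, 0], [0, 0, 0]],
  [1, [-18, 0, 0], [0, 0, 0]],
  [1, [-24, 0, 0], [0, 0, 0]],
  [1, [-28, 0, 0], [0, 0, 0]],
])

```text
time_s: 12.8
ee_pos: [554.9, 217.9, 60.5]
ee_rot: [180.0, 0.0, 69.2]
force: [0.7, -0.3, 1.5]
gripper_width: 0.2
```

Call:
drive_tool([
  [1, [-2, 0, 0], [0, 0, 0]],
  [1, [-4, 0, 0], [0, 0, 0]],
  [1, [-6, 0, 0], [0, 0, 0]],
  [1, [-7, 0, 0], [0, 0, 0]],
  [1, [-8, 0, 0], [0, 0, 0]],
])

```text
time_s: 13.3
ee_pos: [552.3, 211.1, 60.4]
ee_rot: [180.0, -0.0, 69.2]
force: [1.9, 1.3, 1.0]
gripper_width: 0.4
```

```bash
python3 - <<'E'
from cf import *
s=env.state(); print({k:np.round(s[k],2) for k in ['time_s','ee_pos','ee_rot','force','gripper_width']}, cf(s['ee_pos']))
E
```

```text
{'time_s': np.float64(13.3), 'ee_pos': array([552.27, 211.11,  60.43]), 'ee_rot': array([ 1.7999e+02, -1.0000e-02,  6.9220e+01]), 'force': array([1.94, 1.34, 1.  ]), 'gripper_width': np.float64(0.37)} [ 0.6 15. ]
```

Call:
drive_tool([
  [1, [-1, 0, 0], [0, 0, 0]],
  [1, [-2, 0, 0], [0, 0, 0]],
  [1, [-3, 0, 0], [0, 0, 0]],
  [1, [-4, 0, 0], [0, 0, 0]],
  [1, [-5, 0, 0], [0, 0, 0]],
])

```text
time_s: 13.8
ee_pos: [550.4, 206.4, 60.4]
ee_rot: [180.0, -0.0, 69.2]
force: [0.4, 0.5, 1.3]
gripper_width: 0.3
```

Call:
drive_tool([
  [1, [-0.4, 0, 0], [0, 0, 0]],
  [1, [-0.8, 0, 0], [0, 0, 0]],
  [1, [-1.2, 0, 0], [0, 0, 0]],
  [1, [-1.6, 0, 0], [0, 0, 0]],
  [1, [-1.6, 0, 0], [0, 0, 0]],
])

```text
time_s: 14.3
ee_pos: [550.1, 205.5, 60.5]
ee_rot: [180.0, -0.1, 69.2]
force: [2.5, 3.8, 0.1]
gripper_width: 0.6
```

```bash
python3 - <<'E'
from cf import *
s=env.state(); print({k:np.round(s[k],2) for k in ['time_s','ee_pos','ee_rot','force','gripper_width']}, cf(s['ee_pos']))
E
```

```text
{'time_s': np.float64(14.3), 'ee_pos': array([550.14, 205.49,  60.51]), 'ee_rot': array([ 1.7998e+02, -7.0000e-02,  6.9200e+01]), 'force': array([2.49, 3.79, 0.07]), 'gripper_width': np.float64(0.56)} [0.6 9. ]
```

Call:
drive_tool([
  [1, [-0.2, 0, 0], [0, 0, 0]],
  [1, [-0.3, 0, 0], [0, 0, 0]],
  [1, [-0.4, 0, 0], [0, 0, 0]],
  [1, [-0.4, 0, 0], [0, 0, 0]],
  [1, [-0.4, 0, 0], [0, 0, 0]],
])

```text
time_s: 14.8
ee_pos: [550.1, 205.4, 60.5]
ee_rot: [180.0, -0.1, 69.2]
force: [1.8, 4.5, -0.0]
gripper_width: 0.7
```

```bash
python3 - <<'E'
from cf import *
s=env.state(); print({k:np.round(s[k],2) for k in ['time_s','ee_pos','ee_rot','force','gripper_width']}, cf(s['ee_pos']))
grab('side','s9');crop('s9',205,190,355,340,4)
E
```

```text
{'time_s': np.float64(14.8), 'ee_pos': array([550.14, 205.41,  60.51]), 'ee_rot': array([ 1.7998e+02, -1.0000e-01,  6.9200e+01]), 'force': array([ 1.85,  4.46, -0.02]), 'gripper_width': np.float64(0.66)} [0.6 8.9]
```

View pics/s9_c205_190.png

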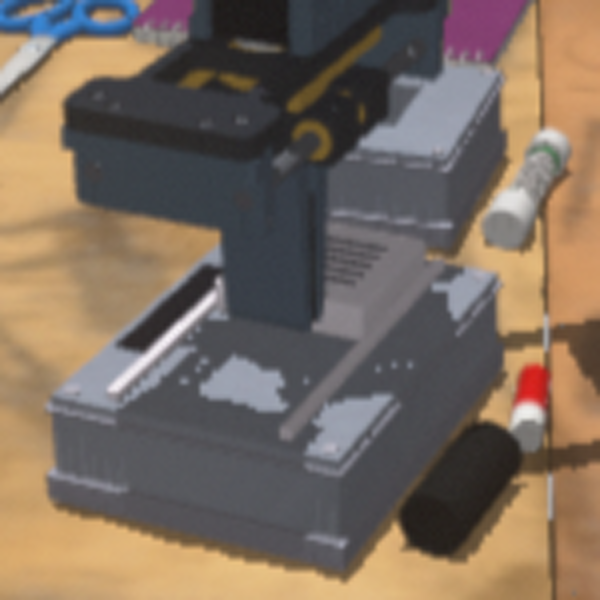

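Call:
drive_tool([
  [1, [4, 0, 0], [0, 0, 0]],
  [1, [12, 0, 0], [0, 0, 0]],
  [1, [20, 0, -10], [0, 0, 0]],
  [1, [25, 0, -30], [0, 0, 0]],
  [1, [25, 0, -60], [0, 0, 0]],
])

```text
time_s: 15.35
ee_pos: [557.7, 228.3, 120.0]
ee_rot: [-179.8, 0.2, 69.3]
force: [0.7, 0.8, -0.1]
gripper_width: 0.7
```

Call:
drive_tool([
  [1, [15, 0, -30], [0, 0, 0]],
  [1, [45, 0, -60], [0, 0, 0]],
  [1, [80, -30, -80], [0, 0, 0]],
  [1, [110, -70, -90], [0, 0, 0]],
  [1, [140, -110, -90], [0, 0, 0]],
])

```text
time_s: 15.85
ee_pos: [506.2, 398.9, 213.2]
ee_rot: [179.9, -0.2, 69.2]
force: [-0.7, 0.6, 0.7]
gripper_width: 0.8
```

Call:
drive_tool([
  [1, [30, -40, 0], [0, 0, 0]],
  [1, [60, -80, 0], [0, 0, 0]],
  [1, [85, -120, 0], [0, 0, 0]],
  [1, [100, -150, 0], [0, 0, 0]],
  [1, [105, -160, 0], [0, 0, 0]],
])

```text
time_s: 16.35
ee_pos: [390.8, 554.5, 210.7]
ee_rot: [-180.0, 0.0, 69.4]
force: [0.5, -0.1, -0.3]
gripper_width: 0.2
```

```bash
python3 - <<'E'
from cf import *
s=env.state(); print({k:np.round(s[k],2) for k in ['time_s','ee_pos','ee_rot','force','gripper_width']})
grab('side','s10');crop('s10',205,190,355,340,4)
grab('top','t10');crop('t10',190,150,450,290,3)
E
```

```text
{'time_s': np.float64(16.35), 'ee_pos': array([390.75, 554.45, 210.7 ]), 'ee_rot': array([-1.7996e+02,  1.0000e-02,  6.9450e+01]), 'force': array([ 0.54, -0.06, -0.35]), 'gripper_width': np.float64(0.24)}
```

View pics/s10_c205_190.png

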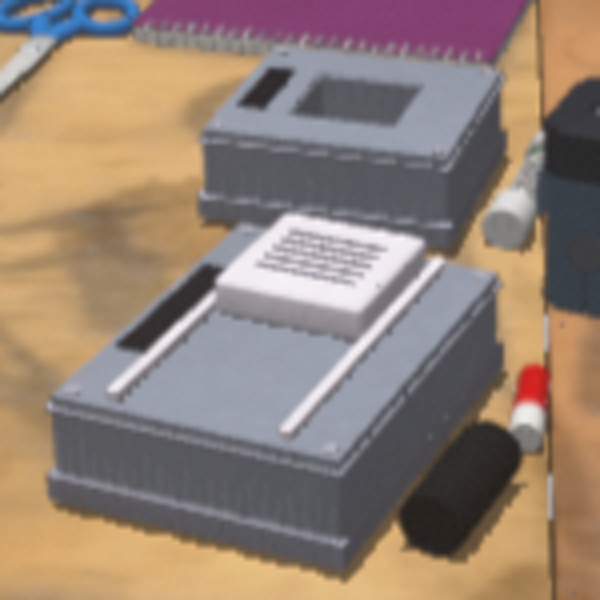

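View pics/t10_c190_150.png

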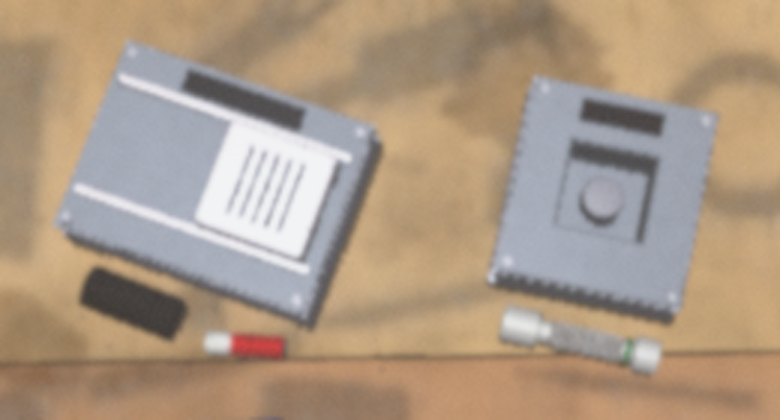

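```bash
python3 - <<'E'
from cf import *
for a,b,box,box2 in [('top0','t10',(252,188,305,238),(205,165,250,235)),('side0','s10',(258,240,312,275),(216,285,255,330))]:
    A=cv2.cvtColor(pickle.load(open(f'pics/{a}.pkl','rb'))['image'],cv2.COLOR_RGB2GRAY).astype(np.float32)
    B=cv2.cvtColor(pickle.load(open(f'pics/{b}.pkl','rb'))['image'],cv2.COLOR_RGB2GRAY).astype(np.float32)
    for x0,y0,x1,y1 in (box,box2):
        a_,b_=A[y0:y1,x0:x1],B[y0:y1,x0:x1]
        print(a,cv2.phaseCorrelate(a_,b_,cv2.createHanningWindow(a_.shape[::-1],cv2.CV_32F)),np.abs(a_-b_).mean())
    f=pickle.load(open(f'pics/{a}.pkl','rb'))
    p=np.array([*(C-35*ey),66]); print('px per mm',(w2px(f,p+np.array([*ey,0])*1)-w2px(f,p)))
E
```

```text
top0 ((0.1866091632264073, -0.08480660693270181), 0.9100752298920243) 2.4732075
top0 ((0.6797512478470829, -0.01848718072255906), 0.9828892210383474) 1.0447619
px per mm [-0.52877719 -0.18792618]
side0 ((-0.38486846197239544, -0.05281938096652539), 1.0744246835571258) 3.0661376
side0 ((0.05392626314851512, 0.5769367938455474), 0.976097780863444) 0.78347576
px per mm [-0.25935387  0.25871098]
```

```bash
python3 - <<'E'
from cf import *
for a,b,box,box2 in [('top0','t10',(248,184,309,242),(205,160,250,240)),('side0','s10',(254,236,318,280),(210,280,258,330))]:
    A=cv2.cvtColor(pickle.load(open(f'pics/{a}.pkl','rb'))['image'],cv2.COLOR_RGB2GRAY)
    B=cv2.cvtColor(pickle.load(open(f'pics/{b}.pkl','rb'))['image'],cv2.COLOR_RGB2GRAY)
    for x0,y0,x1,y1 in (box,box2):
        W=np.eye(2,3,dtype=np.float32)
        c,W=cv2.findTransformECC(A[y0:y1,x0:x1],B[y0:y1,x0:x1],W,cv2.MOTION_TRANSLATION,(3,200,1e-6),None,3)
        print(a,c,W[:,2])
E
```

```text
top0 0.9928897902382919 [0.21184726 0.06974129]
top0 0.9976154879035378 [-0.05971883 -0.03173888]
side0 0.9976652543440387 [ 0.09074618 -0.10312451]
side0 0.9998496666744381 [ 0.02801841 -0.00368945]
```

```bash
python3 -c "
from h import *
print(env.state()['force'],env.state()['time_s']); print(env.job_done())"
```

```text
[-0.00399283 -0.53782427 -0.07794448] 16.45
the job is handed in; nothing more can be done
None
```

The batch counter is reset, its cover is shut again, and I handed the job in at 16.5 s of the 54 s allowed.

- **Cover opened:** I pushed it with the closed fingertips until it stalled against the end stop at about 5.7 N.
- **Reset key:** I pressed it until it stopped moving, with the fingertips at z = 26.1 mm and about 14.6 N on the wrist. The fingertips were then lifted clear, and the wrist camera showed the key back up.
- **Cover closed:** I pushed it back until it stalled at about 4.8 N. It ended about 0.4 mm further shut than it started. That agrees with it being fully shut, but cover positions from the images are only good to about 1 mm.
- **Everything else:** The last top picture shows the counter, totaliser, tube, battery and plug gauge where they began. I compared only the counter by image alignment, which showed no shift beyond 0.07 pixel. I judged the rest by eye. I did not check the stamp in the final pictures, but the arm did not work near it. The totaliser's key was not touched, and the arm is clear of the scene.

One check was inconclusive: a first image-shift comparison, by phase correlation, gave noisy values, so I redid it with ECC image alignment, and the figures above come from that.

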